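Hold a shaft in a pair of V-blocks for marking out

TASK

Set the loose V-block gently down in its nest between the four low stops on the marking-out plate, in line with the fixed V-block. Then take the brass shaft from the rack, lay it gently in both Vs with its plain end (not the turned-down end) against the end-stop screw, and finish while still holding it pressed firmly down into both V-blocks, resting on both flanks of each, so that I can scribe it. Leave the other shafts and the things on the bench alone.

Things in the scene. Friction and masses are not known exactly. Their poses are not given: they have to be found in the camera images.
- plate: Fixed grey iron marking-out plate, 240 mm (its x) by 300 mm (its y) by 30 mm thick; origin at the centre of its underside on the bench, z up, so its top is 30 mm above the origin. The line of the Vs runs along the plate's y, 50 mm to +x of its centre. It carries the fixed V-block (toward -y), the nest of stops (toward +y) and, beyond the fixed V-block, a blue bracket with the end-stop screw. It cannot move.
- nest (a point): Centre of the nest for the loose V-block, on the plate's top surface; axes are the plate's. Four steel stop bars 6 mm high stand round it, one on each side: a clear space of 56 mm in x and 46 mm in y, so the block (50 x 40 mm) has 3 mm play all round when centred. It lies 120 mm to +y of the fixed V-block's centre.
- loose_v_mid (a point): Centre, half-way up, of the loose steel V-block: 50 mm (its x) by 40 mm (its y) by 45 mm high, about 0.6 kg, standing upright on the plate (its underside 22.5 mm below this point). A 90-degree V, 34 mm wide and 17 mm deep, is cut along its y in the top; the end faces (at y = -20 and +20 mm) and the sides are flat and upright. It is the same either way round. Both V-blocks have the same shape.
- loose_v_a: The loose V-block's V flank on its -x side (part of the block, origin as the block's underside centre).
- loose_v_b: The loose V-block's V flank on its +x side (part of the block, origin as the block's underside centre).
- fixed_v: The fixed V-block, bolted to the plate; origin at the centre of its underside, axes as the plate's.
- fixed_v_a: The V flank on the -x side of the fixed V-block, which is bolted to the plate; origin at the underside centre of that block, on the plate's top, axes as the plate's. The fixed block's size is that of the loose one, and its V runs along the plate's y.
- fixed_v_b: The V flank on the +x side of the fixed V-block; origin and axes as for the other flank.
- seat (a point): Where the middle of the brass shaft's axis lies when it is fully seated in both Vs and against the end stop: half-way between the two V-blocks, 47.8 mm above the plate's top (2.8 mm above the tops of the V-blocks). Axes are the plate's; the seated shaft lies along y with its plain end to -y. Between the V-blocks the shaft is free over 80 mm, where it can be gripped (stop bar of the nest 6 mm high below).
- stop_tip (a point): Centre of the end-stop screw's flat tip (14 mm across), facing +y of the plate, at the height of the seated shaft's axis. It does not give.
- brass_shaft_mid (a point): Middle of the brass shaft, on its axis. The shaft is 190 mm long along its x: 28 mm diameter from x = -95 to +80 mm, then a turned-down end of 18 mm diameter from +80 to +95 mm. Weighs about 0.5 kg, balanced near this point. At the start it lies level in one of the rack's three slots, its turned-down end pointing to the rack's +x.
- brass_shaft_plain_end (a point): Centre of the brass shaft's plain end face (28 mm diameter), at x = -95 mm of the shaft.
- steel_shaft_mid (a point): Middle of the bright steel shaft, of the same shape and size, in another slot of the rack; leave it there.
- black_shaft_mid (a point): Middle of the black shaft, of the same shape and size, in another slot of the rack; leave it there.
- rack: Fixed wooden rack, base board 170 mm (its x) by 215 mm (its y) by 12 mm thick; origin at the centre of its underside, z up. Two notched battens across it at x = -58 and +58 mm (16 mm thick, 42 mm high) carry three shafts along x, at y = -75, 0 and +75 mm, their axes 44 mm above the bench. Notches are 32 mm wide and 12 mm deep; between the battens 100 mm is free for the fingers.
- blue_jar: Small dark blue jar, 52 mm across, 62 mm high, beyond the plate; origin at the centre of its underside. Bystander.
- mallet: Hammer with brass head and wooden handle, lying on the bench to the right; origin at the underside of its middle. Bystander.
- scribing_block: Scribing block: round base 64 mm across with a post 190 mm high, to the right of the plate; origin at the centre of its underside. Bystander.
- toolmaker_vice: Small dark toolmaker's vice, 60 mm long, 50 mm high, on the far side; origin at the centre of its underside. Bystander.
- driver: Screwdriver with red handle, 190 mm long, lying on the left; origin at the underside of its middle. Bystander.
- tin: Open steel tin, 72 mm across, 50 mm high, left of the rack; origin at the centre of its underside. Bystander.
- loose_v: The loose V-block as a body; origin at the centre of its underside, axes as its middle point.
- brass_shaft: The brass shaft itself; its origin is the point given as its middle, x along its axis towards the turned-down end.
Mind the look-alikes: they are no part of the job. What is shaped like the loose_v but pink is not meant.

How it is judged:
By the outcome, as a careful person would: the job done as asked, in the order asked, and still so for the second after the job is handed in, while the arm keeps its last pose, push and grip.
It also fails if it takes over 58 s, if anything falls off the work surface, if the arm or the gripper's body presses on something with over 40 N, if the wrist force passes 120 N, or if a joint passes its speed limit or range.

ROBOT

A 6-joint arm with a two-finger parallel gripper is mounted at the origin on the work surface. World frame = base frame: x ahead of the robot, y to its left, z up, the work surface at z = 0. Lengths are in m, angles in rad, forces in N, time in s.
With the tool pointing down it reaches from about 0.275 to 0.875 m from the base axis. Payload 12.5 kg.
Tool frame: the origin (TCP) lies between the finger pads; the fingertips stand 19 mm ahead of it and the grasp point (between the pads) is the TCP (robot.tcp_to_tips is the distance from the TCP to the fingertips, in m); x points along the fingers, z is the direction in which the jaws open and shut, and the axes are right-handed (so a half turn about x gives the same grasp; the last joint's range is limited). The gripper opens to 85 mm and grips with 20 to 120 N. Pads are 22 mm wide; open, the fingers measure 114 mm over their backs; the gripper's body (76 mm by 85 mm) begins 54 mm behind the grasp point. The pads swing forward as they close: fully open they stand 13 mm farther back than shut.
Start: joints at [1.21, 0.351, 1.652, -0, 1.139, -0.085], TCP at [0.15, 0.529, 0.25] pointing down, gripper open.
Joint ranges: [-2.75, 2.75], [-0.79, 2.1], [0.01, 2.65], [-1.57, 4.71], [0.07, 3.14], [-2.87, 2.87]. Speed limits (rad/s): [2.22, 2.22, 2.79, 3.14, 3.14, 3.14].

INTERFACE

Orientations are given as a rotation vector (axis times angle).
In Python, from rig import robot, viewer, spotter gives the robot as it stands. Calls block until the motion is done:
- robot.move_pose(position, orientation): joint-space move of the TCP to a pose.
- robot.movel(position, frame=None, vel=0.15, threshold=None): straight line of the TCP; frame=None keeps the orientation; vel is the mean speed in m/s. With threshold (N) it stops when the force on the tool has changed by that much, and returns True; else False.
- robot.move_j(angles): joint-space move.
- robot.move_gripper(opening, strength=None): finger opening in m; strength is the grip in N (None keeps the last); returns when the fingers have stopped.
- robot.wait(seconds).
- robot.solve_ik(position, orientation): joint angles nearest the present ones, or None.
- viewer.grab_frame(name): name is "scene" or "top" or "wrist"; returns the picture (384x512x3 uint8, red, green, blue); there is no depth.
- viewer.camera_info(name): a dict with "vertical_fov" (degrees; the focal length in pixels is half the picture's height over the tangent of half this angle, whatever the lens; pixels are square), "cx", "cy" (the principal point, pixels), "dist_coeffs" ([k1, k2, p1, p2, k3] as OpenCV has them; the pictures are not rectified), "extrinsics" (4x4, takes a point from camera to world coordinates); the wrist camera has in their place "hand_eye" (4x4, takes a point from camera to tool coordinates, whose origin is the TCP and whose axes are the tool frame's). Camera axes: x right, y up, looking along -z (the intrinsics and any distortion apply to the point x, -y, -z); pixel columns grow to the right and rows downward; lengths in m; the calibration is good to about 2 mm. A picture is of the moment at which its call begins: read the wrist's pose just before it. camera_info takes no time and is no camera call.
A pose or a line that the arm cannot do raises robot.PlanningError and nothing moves.
- robot.hand_in(): hands the job in, once; it reports no verdict.
Trained networks look in the newest picture that a camera, given by its name, has taken for a name from the list of things; names that differ only in an ending like _2 or _b are one class to them, and where a whole thing is asked for, a point or a joint stands for the part that bears it (a point fixed in the world has none). Each returns a list of dicts, best first, with "score" (0 to 1); they miss things now and then, are a little off and sometimes report something else, mostly with a low value. They report only what shows in the picture. A call takes as long as a camera call. They do not tell look-alikes from the thing itself.
- spotter.search_frame(camera, name): "location" ([column, row] in pixels, amid what is visible of it).
- spotter.silhouettes(camera, name): "mask" (384x512 bool, what is visible of it) and "location" ([column, row] in pixels, amid what is visible of it).
Readings, each from a call of its own:
- robot.get_clock(): time.
- robot.get_qpos(): joint angles.
- robot.get_qd(): joint speeds.
- robot.get_tau(): joint torques, N m.
- robot.get_eef_pos(): TCP position.
- robot.get_ee_rot(): TCP orientation.
- robot.get_ft_force(): force on the tool from outside, world axes, zero at the start.
- robot.get_moment(): the same for the moment, N m.
- robot.get_grip_width(): finger opening in m.
Only numpy, scipy, OpenCV 4.12 (cv2) and the standard library are available. Lean on these libraries where they do the work, as an engineer would, in place of code of your own. Each camera call takes 0.05 s, during which the arm holds its last target.

## Working session

There is one attempt and no reset: what is moved stays moved. The work goes in short steps, each a Python script; the robot and the scene stay as the last script left them, time stands still between calls to the robot, and variables do not carry over. Pictures are saved under pics/ and viewed, and the job is handed in when it is done.

```bash
ls; mkdir -p pics; python3 - <<'E'
from rig import robot, viewer, spotter
import cv2,numpy as np
print(robot.get_clock(),robot.get_eef_pos(),robot.get_ee_rot(),robot.get_grip_width(),robot.get_ft_force())
for n in ["scene","top","wrist"]:
    im=viewer.grab_frame(n); cv2.imwrite(f"pics/{n}0.png",im[:,:,::-1]); 
    print(n,viewer.camera_info(n))
print(robot.get_clock())
E
```

```text
pics
0.0 [0.14963308 0.52894175 0.24978232] [-1.004344    1.3281003   1.00332183] 0.08524027509059597 [-0.46006802  0.66740922  0.43094575]
scene {'vertical_fov': 52.105460353904334, 'cx': 255.4451451941071, 'cy': 191.3870043684587, 'dist_coeffs': array([-0.01122817,  0.        ,  0.        ,  0.        ,  0.        ]), 'extrinsics': array([[ 0.87370349, -0.39535564,  0.2834363 ,  0.97466669],
       [ 0.48640618,  0.70142672, -0.52096984, -0.70671821],
       [ 0.00715857,  0.59303834,  0.8051424 ,  1.23192952],
       [ 0.        ,  0.        ,  0.        ,  1.        ]])}
top {'vertical_fov': 49.68905989003374, 'cx': 254.1784313825161, 'cy': 187.61531022190928, 'dist_coeffs': array([0.00279135, 0.        , 0.        , 0.        , 0.        ]), 'extrinsics': array([[-0.00784257,  0.99245188, -0.12238368,  0.37774536],
       [-0.99981665, -0.00992045, -0.01637825,  0.02302681],
       [-0.01746872,  0.12223279,  0.99234772,  1.58367898],
       [ 0.        ,  0.        ,  0.        ,  1.        ]])}
wrist {'vertical_fov': 66.33556874889156, 'cx': 258.3072970537508, 'cy': 196.44858118730014, 'dist_coeffs': array([-0.02806357,  0.        ,  0.        ,  0.        ,  0.        ]), 'hand_eye': array([[-1.38249009e-04,  3.16859540e-01, -9.48472463e-01,
        -1.23854031e-01],
       [ 9.94955535e-04,  9.48472046e-01,  3.16859256e-01,
         8.12611774e-02],
       [ 9.99999495e-01, -8.99882448e-04, -4.46386474e-04,
        -1.54506573e-04],
       [ 0.00000000e+00,  0.00000000e+00,  0.00000000e+00,
         1.00000000e+00]])}
0.15
```

View pics/scene0.png

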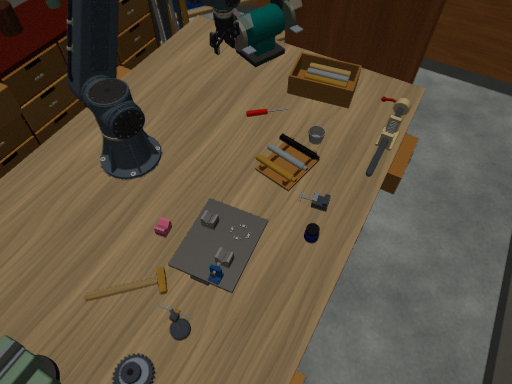

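View pics/top0.png

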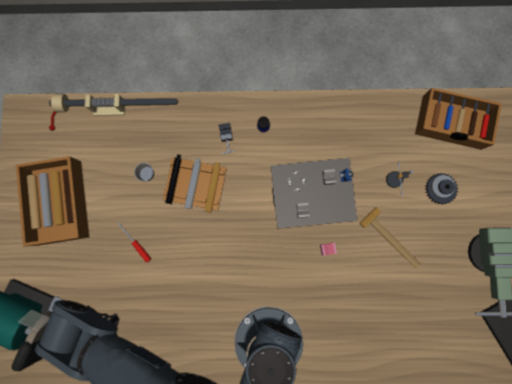

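View pics/wrist0.png

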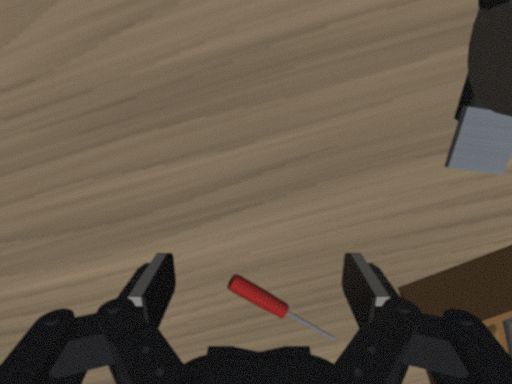

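```bash
cat > h.py <<'E'
from rig import robot, viewer, spotter
import cv2,numpy as np
from scipy.spatial.transform import Rotation as R
F=np.diag([1.,-1,-1])
def K(i):
    f=192/np.tan(np.radians(i["vertical_fov"])/2)
    return np.array([[f,0,i["cx"]],[0,f,i["cy"]],[0,0,1]])
def T(p,r):
    t=np.eye(4);t[:3,:3]=R.from_rotvec(r).as_matrix();t[:3,3]=p;return t
def cam(n,tool=None):
    i=viewer.camera_info(n)
    E=i["extrinsics"] if n!="wrist" else tool@i["hand_eye"]
    return K(i),i["dist_coeffs"],E
def proj(c,P):
    k,d,E=c; P=np.atleast_2d(P).astype(float)
    X=(P-E[:3,3])@E[:3,:3]
    return cv2.projectPoints((X@F).reshape(-1,1,3),np.zeros(3),np.zeros(3),k,d)[0].reshape(-1,2)
def unproj(c,uv,z):
    k,d,E=c
    q=cv2.undistortPoints(np.asarray(uv,float).reshape(-1,1,2),k,d).reshape(-1,2)
    D=np.c_[q[:,0],-q[:,1],-np.ones(len(q))]@E[:3,:3].T
    z=np.broadcast_to(z,len(q)); s=(z-E[2,3])/D[:,2]
    return E[:3,3]+D*s[:,None]
def snap(name):
    """wrist picture + tool pose"""
    t=T(robot.get_eef_pos(),robot.get_ee_rot())
    im=viewer.grab_frame("wrist"); cv2.imwrite(f"pics/{name}.png",im[:,:,::-1]); np.save(f"pics/{name}.npy",t)
    return im,t
def down(yaw):
    """tool pointing down, tool z (jaw dir) at angle yaw from world x"""
    x=np.array([0,0,-1.]);z=np.array([np.cos(yaw),np.sin(yaw),0]);y=np.cross(z,x)
    return R.from_matrix(np.c_[x,y,z]).as_rotvec()
E
python3 - <<'E'
from h import *
c=cam("top")
print(unproj(c,[(271,165),(354,158),(358,220),(278,229)],.03).round(3))
print(unproj(c,[(304,210),(330,176),(328,249)],.075).round(3))
print(unproj(c,[(222,165),(209,211),(178,157),(170,201)],.044).round(3))
a=cv2.imread("pics/top0.png")[130:270,150:370]; cv2.imwrite("pics/topc.png",cv2.resize(a,None,fx=3.5,fy=3.5,interpolation=cv2.INTER_CUBIC))
M=R.from_rotvec(robot.get_ee_rot()).as_matrix();print(M.round(3), robot.get_qpos())
for y in np.arange(-np.pi,np.pi,np.pi/4):
  print(round(y,2),robot.solve_ik([.45,-.15,.3],down(y)))
E
```

```text
[[ 0.655 -0.016  0.03 ]
 [ 0.679 -0.331  0.03 ]
 [ 0.444 -0.337  0.03 ]
 [ 0.413 -0.039  0.03 ]]
[[ 0.48  -0.133  0.075]
 [ 0.604 -0.23   0.075]
 [ 0.339 -0.215  0.075]]
[[0.655 0.169 0.044]
 [0.482 0.217 0.044]
 [0.687 0.336 0.044]
 [0.52  0.364 0.044]]
[[-0.    -0.962  0.272]
 [-0.001  0.272  0.962]
 [-1.     0.    -0.001]] [ 1.21039845e+00  3.51115511e-01  1.65224294e+00  2.24284554e-06
  1.13910894e+00 -8.46126776e-02]
-3.14 [-4.19938857e-01  1.59586444e-01  1.77523829e+00 -4.44089210e-16
  1.20676792e+00  2.72165380e+00]
-2.36 [-4.19938857e-01  1.59586444e-01  1.77523829e+00 -4.44089210e-16
  1.20676792e+00  1.93625563e+00]
-1.57 [-4.19938857e-01  1.59586444e-01  1.77523829e+00 -4.44089210e-16
  1.20676792e+00  1.15085747e+00]
-0.79 [-4.19938857e-01  1.59586444e-01  1.77523829e+00 -4.44089210e-16
  1.20676792e+00  3.65459306e-01]
0.0 [-0.41993886  0.15958644  1.77523829  0.          1.20676792 -0.41993886]
0.79 [-0.41993886  0.15958644  1.77523829  0.          1.20676792 -1.20533702]
1.57 [-0.41993886  0.15958644  1.77523829  0.          1.20676792 -1.99073518]
2.36 [-0.41993886  0.15958644  1.77523829  0.          1.20676792 -2.77613335]
```

View pics/topc.png

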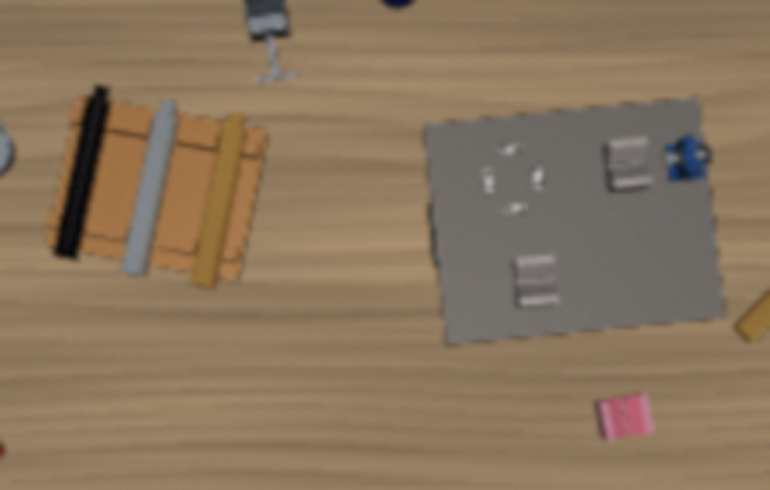

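The loose V-block candidates in the top view are the grey block on the plate at (304,210), the bolted block at (330,176) and the pink one on the bench at (328,249). The grey one at (304,210) fits. For the shaft, the brass-coloured one lies in the rack slot at (215,190). The box at the left (50,200) holds others that aren't in the rack. I'll confirm both with the wrist camera.

```bash
python3 - <<'E'
from h import *
robot.move_pose([.55,.27,.27],down(np.radians(-105.5)))
im,t=snap("w_rack")
for n in ["brass_shaft_mid","brass_shaft_plain_end","brass_shaft"]:
    print(n,[(d["score"],np.round(d["location"],1)) for d in spotter.search_frame("wrist",n)])
print(robot.get_clock())
robot.move_pose([.55,-.12,.27],down(np.radians(5)))
im,t=snap("w_plate")
for n in ["loose_v","fixed_v","nest","stop_tip"]:
    print(n,[(round(d["score"],2),np.round(d["location"],1)) for d in spotter.search_frame("wrist",n)])
print(robot.get_clock())
E
```

```text
brass_shaft_mid [(0.76, array([305.2, 133.5]))]
brass_shaft_plain_end [(0.61, array([310.1, 132.3]))]
brass_shaft [(0.87, array([307.6, 133.7]))]
2.3333
loose_v [(0.94, array([197.5, 175.7])), (0.85, array([101.4, 222.6])), (0.4, array([286.7, 260.9]))]
fixed_v [(0.83, array([295. , 255.7]))]
nest [(0.89, array([257.6, 194.1]))]
stop_tip [(0.57, array([259.7, 191.5]))]
4.8083
```

View pics/w_rack.png

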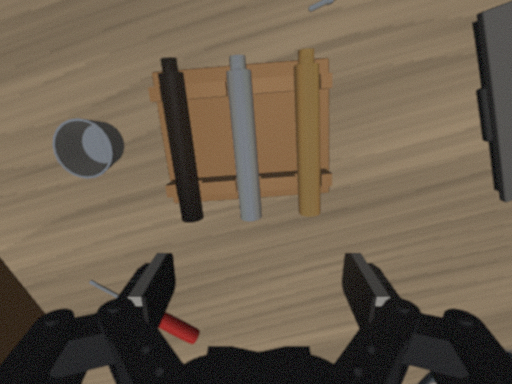

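View pics/w_plate.png

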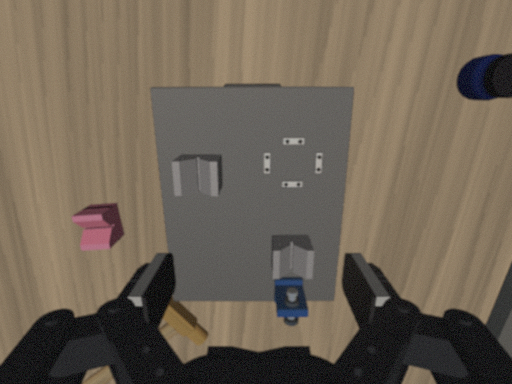

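The rack view shows the brass shaft along column ~308, rows 48-215, with its narrow end at the top (far side). The plate view shows the grey loose block at (197,176), the pink one off the plate at (97,228), the nest bars around (293,163), and the fixed block at (293,258). Next come enlarged crops.

```bash
python3 - <<'E'
import cv2
a=cv2.imread("pics/w_plate.png")
cv2.imwrite("pics/c1.png",cv2.resize(a[120:320,150:350],None,fx=3,fy=3,interpolation=cv2.INTER_CUBIC))
b=cv2.imread("pics/w_rack.png")
cv2.imwrite("pics/c2.png",cv2.resize(b[40:230,230:350],None,fx=3,fy=3,interpolation=cv2.INTER_CUBIC))
E
```

```text
(no output)
```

View pics/c1.png

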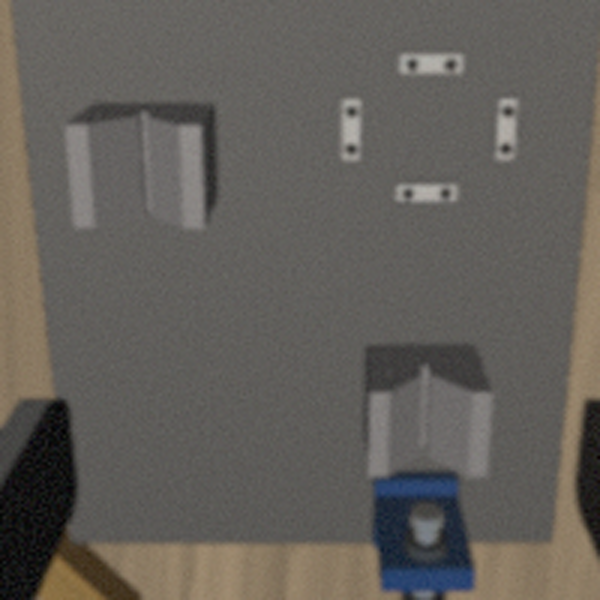

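View pics/c2.png

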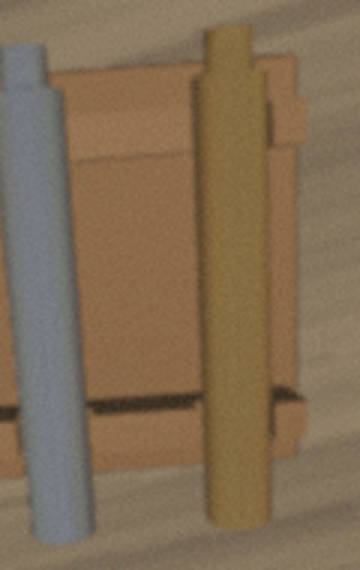

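```bash
cat > fit.py <<'E'
from h import *
from scipy.optimize import least_squares
t=np.load("pics/w_plate.npy"); c=cam("wrist",t)
cr=lambda u,v:(u/3+150-1/3,v/3+120-1/3)
x3=lambda o,yaw,p:np.array([o[0]+p[0]*np.cos(yaw)-p[1]*np.sin(yaw),o[1]+p[0]*np.sin(yaw)+p[1]*np.cos(yaw),p[2]])
# direct estimates
bars=np.array([cr(351,129),cr(507,129),cr(431,64),cr(427,193)])
B=unproj(c,bars,.036);print("bars",B.round(4),"c",B.mean(0).round(4), "yaw",np.degrees(np.arctan2(*(B[1]-B[0])[[1,0]])),np.degrees(np.arctan2(*(B[2]-B[3])[[1,0]]))-90)
L=unproj(c,[cr(66,125),cr(204,122),cr(73,229),cr(207,229)],.075);print("loose",L.round(4),L.mean(0).round(4),np.linalg.norm(L[0]-L[1]),np.linalg.norm(L[0]-L[2]),np.degrees(np.arctan2(*(L[1]-L[0])[[1,0]])),np.degrees(np.arctan2(*(L[3]-L[2])[[1,0]])),np.degrees(np.arctan2(*(L[0]-L[2])[[1,0]]))-90)
X=unproj(c,[cr(368,392),cr(492,392),cr(370,476),cr(489,476)],.075);print("fixed",X.round(4),X.mean(0).round(4),np.linalg.norm(X[0]-X[1]),np.linalg.norm(X[0]-X[2]),np.degrees(np.arctan2(*(X[1]-X[0])[[1,0]])))
P=unproj(c,[(152.5,88.5),(353,87.5)],.03);print("plate",P.round(4),np.linalg.norm(P[0]-P[1]),np.degrees(np.arctan2(*(P[1]-P[0])[[1,0]])))
S=unproj(c,[cr(427,518)],.03+.0478);print("stop",S)
c2=cam("wrist",np.load("pics/w_rack.npy"))
r=lambda u,v:(u/3+230-1/3,v/3+40-1/3)
# axis points: small end top, shoulder, plain end
A=unproj(c2,[r(228,28),r(231,73),r(240,525)],[.053,.058,.044]);print("brass",A.round(4),np.linalg.norm(A[0]-A[2]),np.degrees(np.arctan2(*(A[0]-A[2])[[1,0]])),((A[0]+A[2])/2).round(4))
E
python3 fit.py
```

```text
bars [[ 0.5602 -0.1129  0.036 ]
 [ 0.6243 -0.1072  0.036 ]
 [ 0.5897 -0.0836  0.036 ]
 [ 0.5948 -0.1374  0.036 ]] c [ 0.5923 -0.1103  0.036 ] yaw 5.088678316805071 5.37983847527336
loose [[ 0.4538 -0.1125  0.075 ]
 [ 0.5044 -0.107   0.075 ]
 [ 0.4563 -0.1527  0.075 ]
 [ 0.5073 -0.1482  0.075 ]] [ 0.4804 -0.1301  0.075 ] 0.05088644589723811 0.040310206572250686 6.216574346385812 5.039958040526161 3.5672810203073197
fixed [[ 0.5757 -0.2123  0.075 ]
 [ 0.626  -0.208   0.075 ]
 [ 0.5807 -0.2519  0.075 ]
 [ 0.6308 -0.2476  0.075 ]] [ 0.6033 -0.2299  0.075 ] 0.05050669213508212 0.03988952403679559 4.955941571348519
plate [[ 0.4188 -0.0379  0.03  ]
 [ 0.6524 -0.0162  0.03  ]] 0.23460837352672254 5.299973525341604
stop [[ 0.60674494 -0.26871303  0.0778    ]]
brass [[0.6631 0.1872 0.053 ]
 [0.6482 0.1903 0.058 ]
 [0.4741 0.2226 0.044 ]] 0.1924791885872125 -10.595660445010713 [0.5686 0.2049 0.0485]
```

```bash
python3 - <<'E'
from h import *
y=np.radians(5.2)
p=np.array([.4804,-.1301])
robot.move_gripper(.070)
robot.move_pose([*p,.14],down(y))
print(robot.get_clock())
f=robot.movel([*p,.064],vel=.1,threshold=8); print(f,robot.get_eef_pos())
f0=robot.get_ft_force()
robot.move_gripper(.045,60); print("w",robot.get_grip_width(),robot.get_ft_force()-f0)
robot.movel([*p,.13],vel=.12); print("ft",robot.get_ft_force()-f0)
snap("held"); print(robot.get_grip_width(),robot.get_eef_pos(),robot.get_clock())
E
```

```text
5.7583
False [ 0.48082317 -0.13021878  0.06454605]
w 0.04931758368656429 [-2.30537457  0.79731835  6.33020064]
ft [ 5.30097854e-03  3.18811283e-01 -6.03524584e+00]
0.04919924463634812 [ 0.47981729 -0.12990427  0.1291245 ] 7.7333
```

View pics/held.png

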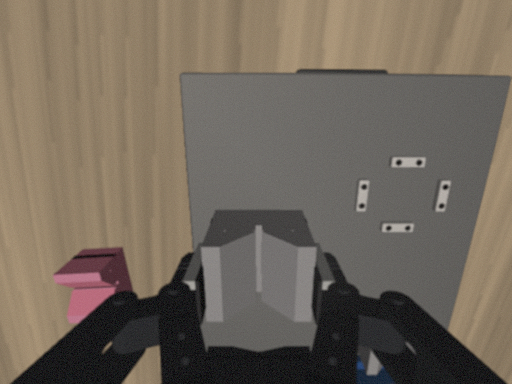

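```bash
python3 - <<'E'
from h import *
t=np.load("pics/held.npy"); c=cam("wrist",t)
B=unproj(c,[(362.5,196),(443,196),(408.5,162),(397.5,227.5)],.036);print(B.round(4),B.mean(0).round(4),np.degrees(np.arctan2(*(B[1]-B[0])[[1,0]])))
# V bottom line predicted in tool frame: +y end and -y end, height 28, TCP at block height 34
V=np.array([[.006,.02,0],[.006,-.02,0],[-.011,.02,-.025],[-.011,.02,.025],[-.011,-.02,-.025],[-.011,-.02,.025]])
print(proj(c,V@t[:3,:3].T+t[:3,3]).round(1))
a=cv2.imread("pics/held.png")[190:350,180:340];cv2.imwrite("pics/heldc.png",cv2.resize(a,None,fx=3.5,fy=3.5,interpolation=cv2.INTER_CUBIC))
E
```

```text
[[ 0.5604 -0.1134  0.036 ]
 [ 0.6241 -0.1075  0.036 ]
 [ 0.5898 -0.0835  0.036 ]
 [ 0.5945 -0.1374  0.036 ]] [ 0.5922 -0.1104  0.036 ] 5.265370605713952
[[258.  231.3]
 [257.9 300. ]
 [200.  248.2]
 [315.9 248.3]
 [205.4 322.9]
 [310.4 323. ]]
```

View pics/heldc.png

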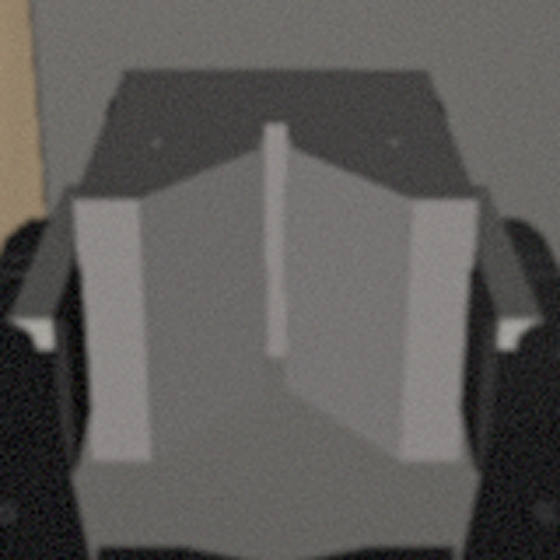

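```bash
python3 - <<'E'
from h import *
n=np.array([.5920,-.1107])
robot.movel([*n,.13],down(np.radians(5.2)),vel=.15)
robot.wait(.15); e=robot.get_eef_pos(); print("at",e)
n=n+(n-e[:2])
robot.movel([*n,.076],vel=.1); robot.wait(.2); print(robot.get_eef_pos())
f0=robot.get_ft_force()
f=robot.movel([*n,.061],vel=.015,threshold=4); print(f,robot.get_eef_pos(),robot.get_ft_force()-f0,robot.get_clock())
snap("place")
E
```

```text
at [ 0.59141601 -0.11086122  0.13000341]
[ 0.59294122 -0.11063007  0.07669974]
True [ 0.59252346 -0.11050991  0.0648975 ] [-0.59981664  1.35658585 10.69269418] 10.4083
```

View pics/place.png

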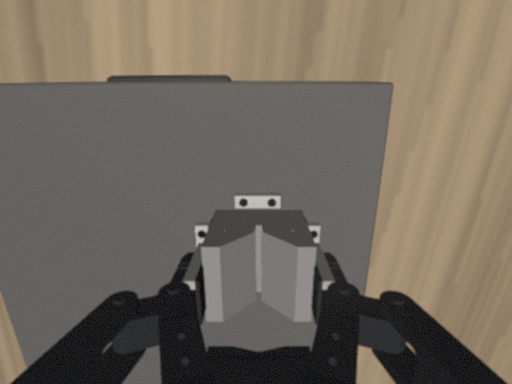

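```bash
python3 - <<'E'
from h import *
robot.move_gripper(.068); e=robot.get_eef_pos()
robot.movel([e[0],e[1],.15],vel=.2)
robot.movel([.585,-.08,.24],vel=.25)
robot.wait(.1)
snap("placed"); print(robot.get_clock())
a=cv2.imread("pics/placed.png");cv2.imwrite("pics/placedc.png",cv2.resize(a[130:330,170:370],None,fx=3,fy=3,interpolation=cv2.INTER_CUBIC))
E
```

```text
12.05
```

View pics/placedc.png

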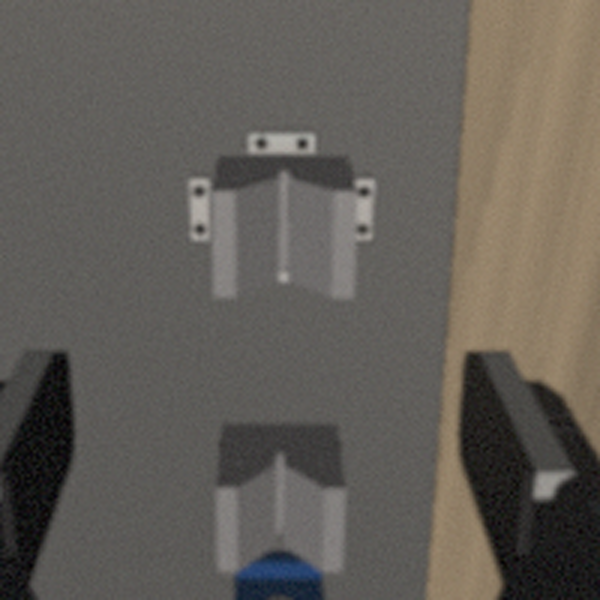

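```bash
python3 - <<'E'
from h import *
c=cam("wrist",np.load("pics/placed.npy"))
cr=lambda q:[(u/3+170-1/3,v/3+130-1/3) for u,v in q]
L=unproj(c,cr([(210,190),(355,190),(213,298),(355,298)]),.075);print(L.mean(0).round(4),np.degrees(np.arctan2(*(L[1]-L[0])[[1,0]])))
X=unproj(c,cr([(216,487),(346,487),(219,572),(344,570)]),.075);print(X.mean(0).round(4),np.degrees(np.arctan2(*(X[1]-X[0])[[1,0]])))
d=L.mean(0)-X.mean(0);print(np.hypot(*d[:2]),np.degrees(np.arctan2(d[1],d[0]))-90)
# brass: refined by silhouette of shaft in rack picture
a=cv2.imread("pics/w_rack.png");h=cv2.cvtColor(a,cv2.COLOR_BGR2HSV)
E
```

```text
[ 0.5924 -0.1101  0.075 ] 5.3441879197477835
[ 0.6034 -0.2297  0.075 ] 5.44919002873902
0.12014045930112795 5.233649020504345
```

```bash
python3 - <<'E'
from h import *
s=np.radians(-10.8)
robot.move_gripper(.056)
robot.move_pose([.55,.21,.17],down(s-np.pi/2)); robot.wait(.15)
snap("rack2"); 
for n in ["brass_shaft"]:
    r=spotter.silhouettes("wrist",n); print([(d["score"],np.round(d["location"],1)) for d in r]); np.save("pics/m.npy",r[0]["mask"])
print(robot.get_clock())
E
```

```text
[(0.92, array([257.4, 157. ]))]
14.5917
```

View pics/rack2.png

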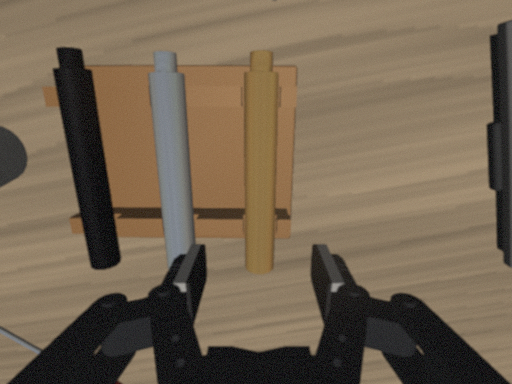

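The crop shows the brass shaft at columns 245-278, rows 52-272, with its turned-down end at the top (far side). It is the only brass-coloured one in the rack; the steel one is at column 172 and the black one at column 85. I'll fit its pose by silhouette.

```bash
cat > fs.py <<'E'
from h import *
from scipy.optimize import minimize
m=np.load("pics/m.npy"); c=cam("wrist",np.load("pics/rack2.npy"))
S=4
th=np.linspace(0,2*np.pi,40)
def cyl(x0,x1,r): return np.concatenate([np.c_[np.full(40,x),r*np.cos(th),r*np.sin(th)] for x in (x0,x1)])
C=[cyl(-.095,.08,.014),cyl(.08,.095,.009)]
ms=cv2.resize(m.astype(np.float32),None,fx=S,fy=S,interpolation=cv2.INTER_LINEAR)
def ren(p):
    Rz=R.from_rotvec([0,0,p[2]]).as_matrix(); im=np.zeros(ms.shape,np.float32)
    for k in C:
        uv=proj(c,k@Rz.T+[p[0],p[1],.044]); uv=(uv+.5)*S-.5
        cv2.fillConvexPoly(im,cv2.convexHull((uv*16).round().astype(np.int32)),1.0,shift=4)
    return im
f=lambda p:np.abs(ren(p)-ms).sum()/ms.sum()
best=minimize(f,[.566,.205,-.19],method="Nelder-Mead",options=dict(initial_simplex=[[.566,.205,-.19],[.572,.205,-.19],[.566,.209,-.19],[.566,.205,-.15]]))
print(best.x,np.degrees(best.x[2]),best.fun)
a=cv2.imread("pics/rack2.png");h=cv2.cvtColor(a,cv2.COLOR_BGR2HSV)
e=cv2.resize(a,None,fx=S,fy=S,interpolation=cv2.INTER_CUBIC)
cn,_=cv2.findContours(ren(best.x).astype(np.uint8),0,1);cv2.drawContours(e,cn,-1,(0,255,0),1)
cv2.imwrite("pics/fit.png",cv2.resize(e[40*S:285*S,200*S:320*S],None,fx=.6,fy=.6,interpolation=cv2.INTER_AREA))
E
python3 fs.py
```

```text
[ 0.57088203  0.20404753 -0.19462324] -11.151090150530012 0.03345080837607384
```

View pics/fit.png

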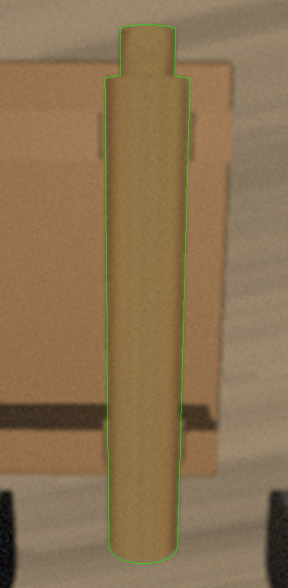

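```bash
python3 - <<'E'
from h import *
p=np.array([.5709,.2040]); o=down(np.radians(-11.15-90))
robot.movel([*p,.13],o,vel=.2); robot.wait(.1); e=robot.get_eef_pos(); print(e)
q=p+(p-e[:2])
print(robot.movel([*q,.046],vel=.08,threshold=8),robot.get_eef_pos())
f0=robot.get_ft_force()
robot.move_gripper(.022,100); print("w",robot.get_grip_width(),robot.get_ft_force()-f0,robot.get_eef_pos())
robot.movel([*q,.15],vel=.12); robot.wait(.1);print("ft",robot.get_ft_force()-f0,robot.get_grip_width())
snap("shaft"); print(robot.get_clock())
y=5.25
print(robot.solve_ik([.5979,-.1699,.15],down(np.radians(y))),robot.get_qpos())
E
```

```text
[0.57094092 0.20424055 0.13104168]
False [0.57117657 0.20386373 0.04653888]
w 0.025206359615352503 [-1.29669895 -1.44743571  5.97346171] [0.57119178 0.20372945 0.04681827]
ft [-0.50624225 -1.28999325 -4.56334323] 0.025458914156267404
17.825
[-0.35174363  0.58988077  1.54295865  0.          1.00875323 -0.44337342] [ 2.66069954e-01  5.65845501e-01  1.58793722e+00 -2.87842075e-05
  9.89266200e-01  2.03142776e+00]
```

View pics/shaft.png

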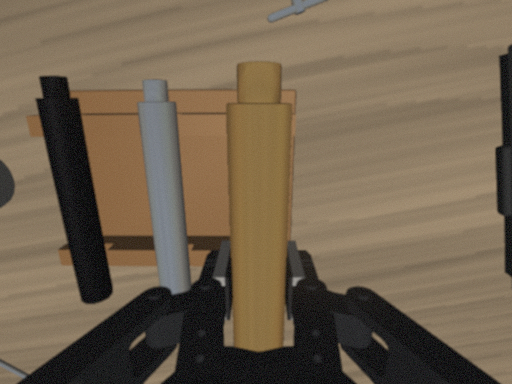

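```bash
cat > fh.py <<'E'
from h import *
import sys
from scipy.optimize import minimize
name=sys.argv[1]
t=np.load(f"pics/{name}.npy"); c=cam("wrist",t)
th=np.linspace(0,2*np.pi,40)
def cyl(x0,x1,r): return np.concatenate([np.c_[r*np.cos(th),np.full(40,x),r*np.sin(th)] for x in (x0,x1)])
a=cv2.imread(f"pics/{name}.png");e=cv2.resize(a,None,fx=3,fy=3,interpolation=cv2.INTER_CUBIC)
for k in (cyl(-.095,.08,.014),cyl(.08,.095,.009)):
    uv=proj(c,(k+[float(sys.argv[2]),float(sys.argv[3]),0])@t[:3,:3].T+t[:3,3])
    cv2.polylines(e,[cv2.convexHull((((uv+.5)*3-.5)*16).round().astype(np.int32))],True,(0,255,0),1,shift=4)
cv2.imwrite(f"pics/{name}_o.png",cv2.resize(e[40*3:360*3,190*3:330*3],None,fx=.6,fy=.6,interpolation=cv2.INTER_AREA))
E
python3 fh.py shaft .0028 0
```

```text
(no output)
```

View pics/shaft_o.png

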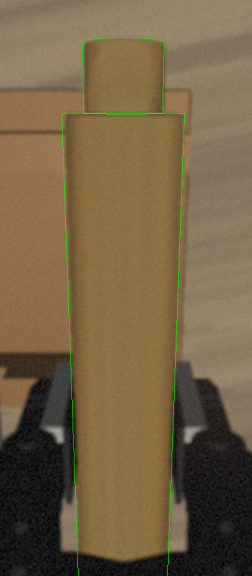

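```bash
python3 - <<'E'
from h import *
a=np.radians(5.25); v=np.array([-np.sin(a),np.cos(a)]); s=np.array([.5977,-.1699])
o=down(a); p=s+.006*v
robot.move_pose([*p,.15],o); robot.wait(.15); e=robot.get_eef_pos(); print(e,robot.get_clock(),robot.get_ft_force())
q=p+(p-e[:2])
print(robot.movel([*q,.095],vel=.1,threshold=8)); robot.wait(.15)
snap("above"); print(robot.get_eef_pos(),robot.get_ft_force(),robot.get_clock())
im=viewer.grab_frame("scene"); cv2.imwrite("pics/scene1.png",cv2.resize(im[180:310,150:290,::-1],None,fx=4,fy=4,interpolation=cv2.INTER_CUBIC))
E
```

```text
[ 0.59724188 -0.16355663  0.15001685] 20.0917 [-0.18249061  0.68473637 -4.96374874]
False
[ 0.59739322 -0.16440999  0.09572433] [-0.32141014 -0.31374255 -3.67296078] 20.9917
```

View pics/above.png

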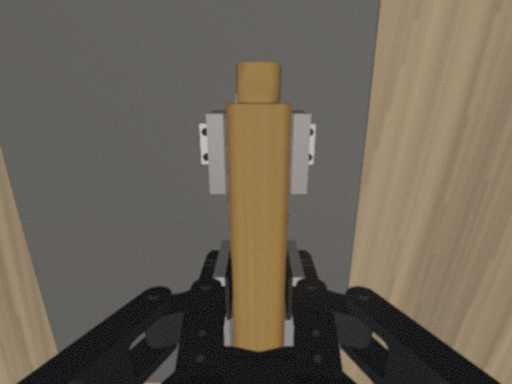

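View pics/scene1.png

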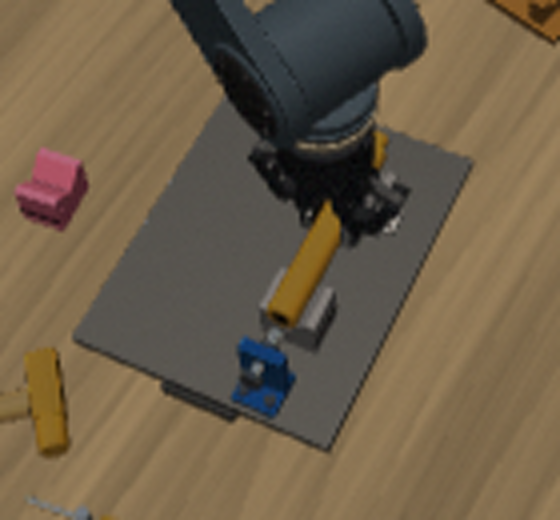

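```bash
python3 - <<'E'
from h import *
a=np.radians(5.25); v=np.array([-np.sin(a),np.cos(a)]); s=np.array([.5980,-.1699])
p=s+.006*v
print("d",robot.movel([*p,.0835],vel=.03,threshold=5),robot.get_eef_pos()); robot.wait(.15)
f0=robot.get_ft_force(); print(f0)
g=s-.006*v
print("stop",robot.movel([*g,.0835],vel=.012,threshold=5)); e=robot.get_eef_pos(); print(e,(e[:2]-s)@v,robot.get_ft_force()-f0)
robot.wait(.1)
e=robot.get_eef_pos();print(e,robot.get_ft_force()-f0,robot.get_clock())
E
```

```text
d False [ 0.59742829 -0.16389317  0.08332904]
[-0.3827614   0.61239069 -4.32228852]
stop True
[ 0.59735807 -0.16975747  0.08261812] 0.00020066946992637342 [ 0.34674673 -0.29760141 -0.10298284]
[ 0.59698236 -0.16967352  0.08212384] [ 0.11798033 -0.38667967 -0.09780168] 22.4333
```

```bash
python3 - <<'E'
from h import *
a=np.radians(5.25); v=np.array([-np.sin(a),np.cos(a)]); s=np.array([.5979,-.1699])
P=lambda:np.array([robot.get_eef_pos() for _ in range(8)])
q=P(); print(q.mean(0),q.std(0))
f0=robot.get_ft_force()
d=s
print("down",robot.movel([*d,.0770],vel=.01,threshold=5)); e=robot.get_eef_pos(); print(e,robot.get_ft_force()-f0)
robot.wait(.2); print(P().mean(0),robot.get_ft_force()-f0,robot.get_moment(),robot.get_clock())
snap("seat1")
E
```

```text
[ 0.59698236 -0.16967352  0.08212384] [0.00000000e+00 2.77555756e-17 0.00000000e+00]
down True
[ 0.59737516 -0.1695886   0.08091777] [0.95042777 0.46761296 9.67131894]
[ 0.5973574  -0.16962136  0.08089527] [ 1.14323853 -0.1052568  11.04218107] [ 0.08668121 -0.03855597 -0.17974657] 22.925
```

View pics/seat1.png

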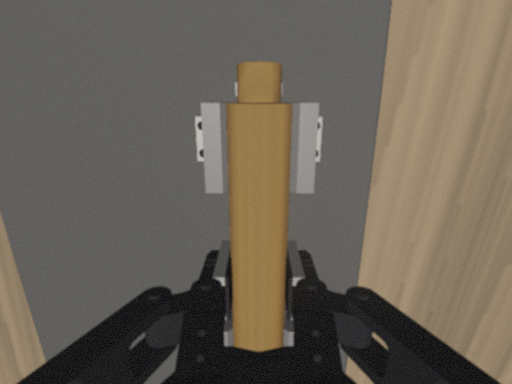

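```bash
python3 - <<'E'
from h import *
a=np.radians(5.25); v=np.array([-np.sin(a),np.cos(a)])
e=robot.get_eef_pos(); f0=robot.get_ft_force(); e0=e
t=e[:2]-.003*v
print("y",robot.movel([*t,e[2]],vel=.01,threshold=9)); e=robot.get_eef_pos(); f=robot.get_ft_force(); print(e,(e-e0)[:2]@v,f-f0,f)
robot.wait(.2); e=robot.get_eef_pos(); f=robot.get_ft_force();print(e,(e-e0)[:2]@v,f, robot.get_clock())
E
```

```text
y True
[ 0.59734036 -0.16992903  0.08078214] -0.0003551883460016653 [ 1.21855352  0.6665495  -2.03412349] [0.58947941 1.27240057 4.76769707]
[ 0.59735404 -0.16990119  0.08079566] -0.0003287193975060021 [0.77937884 0.46492352 5.02994214] 23.4417
```

```bash
python3 - <<'E'
from h import *
a=np.radians(5.25); v=np.array([-np.sin(a),np.cos(a)])
e0=robot.get_eef_pos()
for k in (.0007,.0014):
    t=e0[:2]-k*v
    b=robot.movel([*t,e0[2]],vel=.01,threshold=25); robot.wait(.2)
    e=robot.get_eef_pos(); f=robot.get_ft_force(); print(k,b,(e-e0)[:2]@v,e[2],f,f[:2]@v)
    if f[:2]@v>8: break
print(robot.get_clock())
E
```

```text
0.0007 False -8.711449723144563e-05 0.08079435525675807 [-0.10506413  5.36868217  3.48791455] 5.3557737020792775
0.0014 False -0.00013209029828345736 0.08081268626449048 [-0.58724682  9.70476246  4.955668  ] 9.717784308464571
24.3417
```

```bash
python3 - <<'E'
from h import *
a=np.radians(5.25); v=np.array([-np.sin(a),np.cos(a)])
e0=robot.get_eef_pos(); t=e0[:2]-.0011*v
for k in (.001,.002,.003,.004,.005):
    b=robot.movel([*t,e0[2]-k],vel=.01,threshold=30); robot.wait(.15)
    e=robot.get_eef_pos(); f=robot.get_ft_force(); print(k,b,(e-e0)[:2]@v,e[2],f,f[:2]@v,robot.get_moment())
    if f[2]>28 or e[2]<e0[2]-.0012: break
print(robot.get_clock(),robot.get_grip_width())
snap("press"); im=viewer.grab_frame("scene"); cv2.imwrite("pics/scene2.png",cv2.resize(im[180:310,150:290,::-1],None,fx=4,fy=4,interpolation=cv2.INTER_CUBIC))
E
```

```text
0.001 False -1.7253981430584316e-05 0.08065539324519007 [-2.67863182  9.28660958 12.79194577] 9.492750729553384 [ 1.48084487  0.53405888 -0.23657255]
0.002 False -2.7970131233684098e-05 0.08056884160479573 [-7.72578032 11.57095078 22.3407425 ] 12.229331203506051 [ 1.66749027  1.22957958 -0.28368862]
0.003 False -4.815456708352695e-06 0.08048793997159907 [-11.98383853  12.77105361  32.17966601] 13.814018742865688 [ 1.88061194  1.92089001 -0.32105715]
25.5417 0.025746385150647807
```

View pics/scene2.png

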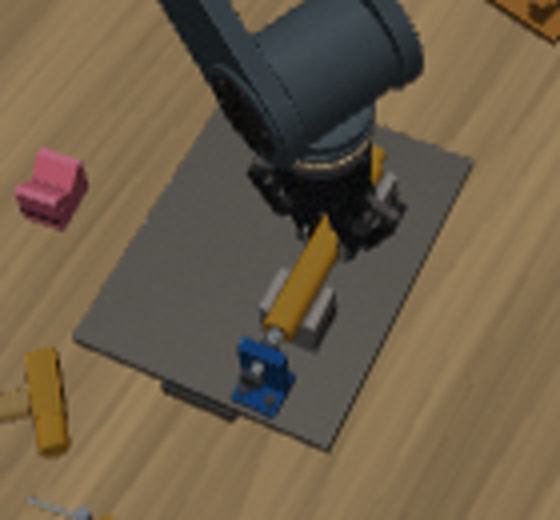

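View pics/press.png

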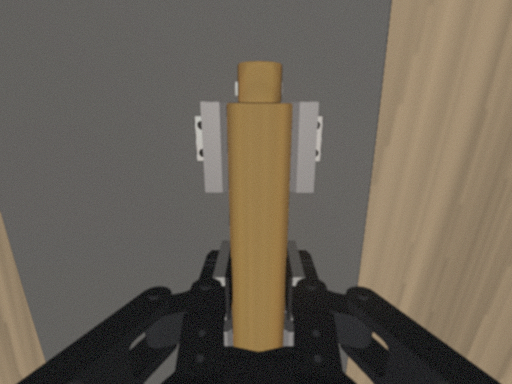

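```bash
python3 - <<'E'
from h import *
a=np.radians(5.25); v=np.array([-np.sin(a),np.cos(a)]);u=np.array([np.cos(a),np.sin(a)])
e0=robot.get_eef_pos(); f=robot.get_ft_force(); print(e0,f[:2]@u)
for k in (.0005,.001,.0015,.002):
    t=e0[:2]-.0013*v-k*u+0*u
    b=robot.movel([*t,.0806-.0033],vel=.01,threshold=30); robot.wait(.2)
    e=robot.get_eef_pos(); f=robot.get_ft_force(); print(k,b,e,f,"u",f[:2]@u,"v",f[:2]@v)
    if abs(f[:2]@u)<2.5 or b: break
print(robot.get_clock(),robot.get_grip_width(),robot.get_moment())
E
```

```text
[ 0.59757064 -0.17003758  0.08051838] -11.14757534318366
0.0005 False [ 0.59753565 -0.17005792  0.08046213] [-12.0723191   14.88303012  37.26875811] u -10.659853499723312 v 15.925231466000483
0.001 False [ 0.59749724 -0.17007057  0.08047167] [-9.32752477 14.90726787 33.88756912] u -7.9243559918021 v 15.698214416208922
0.0015 False [ 0.59747784 -0.17008597  0.0804951 ] [-6.76158937 16.23265904 33.70714595] u -5.2479094336045 v 16.783258227311173
0.002 False [ 0.59743259 -0.170091    0.08051588] [-2.9307605  15.70000904 30.44478773] u -1.4818895087314337 v 15.902315695179746
27.4417 0.02520588791527942 [ 2.43919641  0.61632478 -0.28911546]
```

```bash
python3 - <<'E'
from h import *
a=np.radians(5.25); v=np.array([-np.sin(a),np.cos(a)]);u=np.array([np.cos(a),np.sin(a)])
t=np.array([.59757,-.17004])-.0011*v-.0023*u
b=robot.movel([*t,.0806-.0047],vel=.01,threshold=35)
for i in range(3):
    robot.wait(.4); e=robot.get_eef_pos(); f=robot.get_ft_force(); print(b,e,f,"u",f[:2]@u,"v",f[:2]@v,robot.get_moment())
snap("fin"); print(robot.get_clock(),robot.get_grip_width())
im=viewer.grab_frame("top"); cv2.imwrite("pics/top2.png",cv2.resize(im[100:280,130:430,::-1],None,fx=2.6,fy=2.6,interpolation=cv2.INTER_CUBIC))
E
python3 fh.py fin .003 0
```

```text
False [ 0.59745568 -0.17009036  0.080437  ] [-8.29759851 17.17802637 43.96241802] u -6.690972269068871 v 17.865206998164066 [ 2.62890845  1.305922   -0.28224014]
False [ 0.59746239 -0.17009466  0.08042601] [-7.06281143 16.84867657 42.33602186] u -5.491501246182694 v 17.424253830200527 [ 2.6152244   1.36044454 -0.25846909]
False [ 0.59744349 -0.17009967  0.08043314] [-7.3505072  17.46918751 43.08158861] u -5.721212352590934 v 18.068486306123944 [ 2.59689781  1.39306035 -0.3010619 ]
28.9833 0.025707817280074673
```

View pics/fin_o.png

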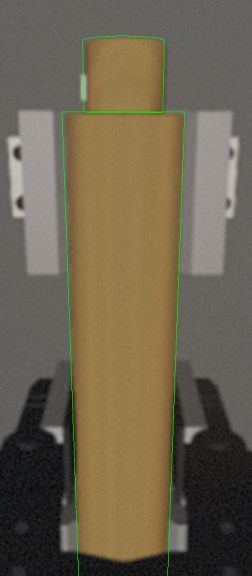

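View pics/top2.png

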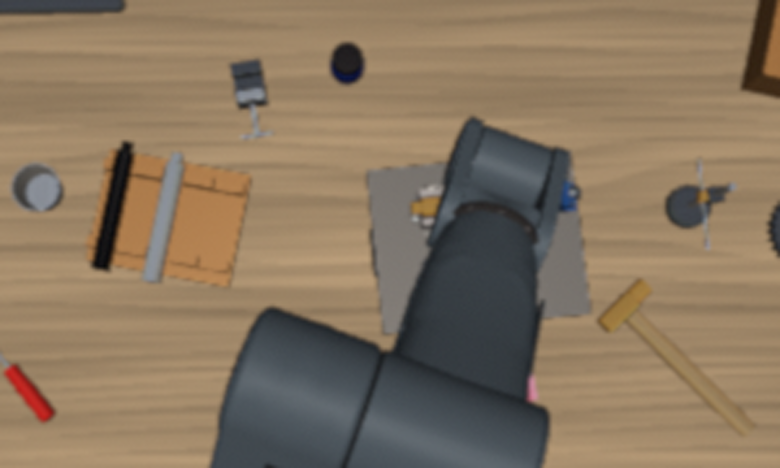

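```bash
python3 - <<'E'
from h import *
a=np.radians(5.25); v=np.array([-np.sin(a),np.cos(a)]);u=np.array([np.cos(a),np.sin(a)])
t=np.array([.59757,-.17004])-.0009*v-.0031*u
b=robot.movel([*t,.0806-.0047],vel=.01,threshold=35); robot.wait(.4)
e=robot.get_eef_pos(); f=robot.get_ft_force(); print(b,e,f,"u",f[:2]@u,"v",f[:2]@v,robot.get_moment(),robot.get_grip_width(),robot.get_clock())
robot.hand_in(); print(robot.get_clock())
E
```

```text
False [ 0.59741093 -0.17012481  0.08046388] [-3.63532649 16.47247155 39.31727701] u -2.1128182238222437 v 16.73600660054829 [ 2.54909507  0.55662483 -0.28041711] 0.02513010038110204 29.6833
the job is handed in; nothing more can be done
the job is handed in; nothing more can be done
```

I placed the loose grey V-block in its nest, then laid the brass shaft in both Vs with its plain end against the stop screw. I handed the job in at 29.7 s of the allowed 58 s, with the arm still holding the shaft pressed down. No verdict was reported.

- **V-block:** after release, the camera put it 120.1 mm from the fixed block, against 120 mm expected. It is in line and turned within about 0.1° of the fixed block, and all the visible stop bars have clearance.
- **Shaft seating:** the seating height matched the prediction to within about 0.3 mm.
- **End stop:** contact came within about 0.2–0.4 mm of where I expected it.
- **Holding force:** at hand-in I read about 39 N upward on the wrist, roughly 44 N of pressing once the shaft's weight is counted. Side load was 2 N and the push against the stop 17 N. The moments suggest the load is shared evenly between the two blocks.
- **Bystanders:** the other two shafts and the bench objects visible in the last top view look undisturbed. The arm hid most of the pink block there, but it was unmoved in the scene picture shortly before.

**Unexplained readings:**
- The gripper reads about 25 mm on the 28 mm shaft. It read about 49 mm on the 50 mm block, so I took this as an offset or pad give. The shaft did not slip.
- The first contact with the stop bounced back, so I pushed the shaft against it again before pressing down.
- The side load rose to about 12 N while I was pressing, and I trimmed it out before handing in.

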